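Bolt the test rig's slide and hold the load arm raised off its ball

ROBOT

A 7-joint arm with a two-finger parallel gripper is mounted at the origin on the work surface. World frame = base frame: x ahead of the robot, y to its left, z up, the work surface at z = 0. Lengths are in m, angles in rad, forces in N, time in s.
With the tool pointing down it reaches from about 0.425 to 0.875 m from the base axis. Payload 9.9 kg.
Tool frame: the origin (TCP) lies midway between the tips of the shut fingers; the grasp point (between the pads) lies 19 mm behind it; z points along the fingers, y is the direction in which the jaws open and shut (so a half turn about z gives the same grasp; the last joint's range is limited). The gripper opens to 85 mm and grips with 20 to 120 N. Pads are 22 mm wide; open, the fingers measure 114 mm over their backs; the gripper's body (76 mm by 85 mm) begins 54 mm behind the grasp point. The pads swing forward as they close: fully open they stand 13 mm farther back than shut.
Start: joints at [-0.084, 0.576, 0.025, 1.437, -0.015, 1.129, -0.057], TCP at [0.675, 0, 0.231] pointing down, gripper open.
Joint ranges: [-2.76, 2.76], [-0.34, 2.15], [-1.52, 1.57], [0.19, 2.46], [-1.09, 4.23], [0.17, 1.99], [-2.82, 2.82]. Speed limits (rad/s): [2.22, 2.22, 3.01, 3.01, 3.14, 3.14, 3.14].

INTERFACE

Orientations are given as a 3x3 rotation matrix whose columns are the frame's x, y, z axes.
In Python, from plant import ctrl, fingers, solver, viewer, nets gives the robot as it stands. Calls block until the motion is done:
- ctrl.move_to(position, orientation): joint-space move of the TCP to a pose.
- ctrl.line_to(position, rotation=None, vel=0.15, contact_N=None): straight line of the TCP; rotation=None keeps the orientation; vel is the mean speed in m/s. With contact_N (N) it stops when the force on the tool has changed by that much, and returns True; else False.
- ctrl.move_joints(angles): joint-space move.
- fingers.open_jaws() and fingers.close(): open the fingers fully, or close them until they stop; the grip force is fixed at half the most.
- ctrl.dwell(seconds).
- solver.inverse_kinematics(position, orientation): joint angles nearest the present ones, or None.
- ctrl.get_obs(): the state.
- viewer.snapshot(name): name is "scene" or "side" or "wrist"; returns a dict with "image" (420x560x3 uint8, red, green, blue), "intrinsics" (3x3 intrinsics, pixels), "position" and "attitude" of the camera in the world; the wrist camera has in their place "hand_eye" (4x4, takes a point from camera to tool coordinates, whose origin is the TCP and whose axes are the flange's). Camera axes: x right, y down, z forward; pixel columns grow to the right and rows downward; lengths in m; the calibration is good to about 2 mm. A picture is of the moment at which its call begins: read the wrist's pose just before it. There is no depth.
A pose or a line that the arm cannot do raises ctrl.MotionError and nothing moves.
- ctrl.hand_in(): hands the job in, once; it reports no verdict.
Trained networks look in the newest picture that a camera, given by its name, has taken for a name from the list of things; names that differ only in an ending like _2 or _b are one class to them, and where a whole thing is asked for, a point or a joint stands for the part that bears it (a point fixed in the world has none). Each returns a list of dicts, best first, with "conf" (0 to 1); they miss things now and then, are a little off and sometimes report something else, mostly with a low value. They report only what shows in the picture. A call takes as long as a camera call.
- nets.spot_in(query, camera): "bbox" ([left, top, right, bottom] in pixels, round what is visible of it).
The state is a dict: "time_s": time; "qpos": joint angles; "qd": joint speeds; "effort": joint torques, N m; "tcp_pos": TCP position; "eef_rot": TCP orientation; "force": force on the tool from outside, world axes, zero at the start; "ft_torque": the same for the moment, N m; "finger_gap": opening from 0.0 (shut) to 1.0 (fully open).
Only numpy, scipy, OpenCV 4.12 (cv2) and the standard library are available. Lean on these libraries where they do the work, as an engineer would, in place of code of your own. Each camera call takes 0.05 s, during which the arm holds its last target.

TASK

Get the cylinder test rig ready for a change: first lock its slide by pushing the barrel bolt fully home into the keeper on the ball carriage. Then take the load arm's latch by its upright steel grip, pull it sideways against its spring, lift the arm off the ball and finish while still holding it up, steady, with the coupler at least 7 cm higher than it was; do not put it down or let go. Leave the spare cylinder, the parts bin and the hammer where they are.

Things in the scene. Friction and masses are not known exactly. Their poses are not given: they have to be found in the camera images.
- rig: Fixed test rig on a dark steel base plate, 12 mm thick, spanning rig x -60 to 320, y -70 to 210 mm. Origin on the table straight under the ball; rig x runs from the ball along the load arm to its pivot (away from the robot), y left, z up. The arm lies over a square cylinder; pivot cheeks (top z 88 mm) stand at x 250 mm.
- ball (a point): Centre of the 30 mm steel ball, at rig (0, 0, 66) mm, on a stud with a flat collar of 34 mm diameter below it, on an aluminium carriage 70 x 60 mm with its top at z 36 mm. Fixed.
- keeper (a point): Centre of the mouth of the keeper on the carriage's left side, at rig (20, 62, 30) mm. The keeper (y 30-62 mm) and the bolt's two guides (y 97-109 and 180-192 mm) are steel, 28 mm wide in x, tops at z 42 mm.
- bolt (a joint): Barrel bolt left of the ball: a steel rod of 14 mm diameter lying along rig y at rig x 20 mm, axis z 30 mm. Slides in m towards -y of the rig (towards the ball): 0 = fully drawn back, 0.045 = fully home against its stop, its end 22 mm inside the keeper. Starts between 0 and 0.012. Friction about 3 N, stays where it is left.
- bolt_knob (a point): Centre of the top of the bolt's knob, an upright steel post of 16 mm diameter whose top is at z 80 mm, standing 43 mm clear above the rod. At bolt value b it is at rig (20, 167 - 1000 b, 80) mm.
- load_arm: Grey steel load arm (the tongue), about 0.55 kg (0.38 to 0.77): a bar 30 mm wide and 24 mm high, from the pivot to the coupler head (60 x 48 mm, 34 mm high, top at z 91 mm) that sits over the ball. Its origin is on the pivot axis, at rig (250, 0, 66) mm; while coupled its axes are those of the rig. It carries the latch.
- hinge (a joint): Hinge of the load arm in rad: 0 = level, seated on the ball; grows as the coupler end rises, up to 0.8. Pivot axis along rig y through rig (250, 0, 66) mm, 250 mm from the ball. It swings freely and falls back when let go. While the latch is in, it stops after about 0.01 rad.
- latch (a joint): Spring latch on the coupler's right side, sliding in m towards -y of the rig: 0 = in, its tab under the ball's collar; 0.018 = pulled to its stop. The collar is cleared at about 0.009. The spring pulls it back with 3 N at 0, 7.5 N at 0.018.
- latch_top (a point): Centre of the top of the latch's upright grip, a steel tab 12 mm thick (along the pull, rig y), 26 mm wide (along rig x) that stands from z 91 to z 147 mm, beside and above the coupler head. Coupled and with the latch in, this point is at rig (0, -31, 147) mm; it moves with the latch and the arm.
- spare_cylinder: Bystander: compact aluminium cylinder 56 x 56 mm standing upright, 105 mm high with its rod; origin under its centre.
- parts_bin: Bystander: open plastic bin 120 x 100 x 50 mm; origin under its centre.
- hammer: Bystander: hammer 260 mm long with wooden handle, lying flat along its own x; origin under its centre.

How it is judged:
On the way, in this order (a step that is already met when the one before it is completed fails the run):
1. the bolt is fully home in the keeper while the arm still sits on the ball (value of joint bolt above 0.041 m and value of joint hinge below 0.03 rad), for 0.2 s.
2. the latch is pulled clear of the collar while the arm is still down (value of joint latch above 0.008 m and value of joint hinge below 0.05 rad), for 0.05 s.
3. the arm is up off the ball (value of joint hinge above 0.24 rad and contact force between the fingers and load_arm above 1.5 N), for 0.2 s.
At the end, for the whole second after the job is handed in: The bolt is home (at least 41 of 45 mm), the arm is raised at least 0.24 rad (coupler about 60 mm up), still (under 0.1 rad/s), and held by the fingers (more than 1.5 N on the arm or its latch); no bystander has moved more than 20 mm (all of step 3 and value of joint bolt above 0.041 m and velocity of joint hinge between -0.1 and 0.1 rad/s); the arm keeps its last pose, push and grip.
It fails at once if the arm is lifted off the ball before the slide is bolted (value of joint hinge above 0.06 rad and value of joint bolt below 0.036 m).
It fails at once if the spare cylinder is disturbed (distance of spare_cylinder from where it was at the start of the episode above 0.02 m).
It fails at once if the parts bin is disturbed (distance of parts_bin from where it was at the start of the episode above 0.02 m).
It fails at once if the hammer is disturbed (distance of hammer from where it was at the start of the episode above 0.02 m).
It also fails if it takes over 45 s, if anything falls off the work surface, if the arm or the gripper's body presses on something with over 40 N, if the wrist force passes 120 N, or if a joint passes its speed limit or range.

## Working session

There is one attempt and no reset: what is moved stays moved. The work goes in short steps, each a Python script; the robot and the scene stay as the last script left them, time stands still between calls to the robot, and variables do not carry over. Pictures are saved under pics/ and viewed, and the job is handed in when it is done.

```bash
mkdir -p pics; ls; python3 - <<'E'
from plant import ctrl, fingers, solver, viewer, nets
import cv2,numpy as np
o=ctrl.get_obs(); print(o['time_s'],o['tcp_pos'],o['eef_rot'],o['finger_gap'])
for n in ("scene","side","wrist"):
    s=viewer.snapshot(n); cv2.imwrite(f'pics/{n}0.png',s['image'][:,:,::-1])
    print(n,{k:np.round(v,4).tolist() for k,v in s.items() if k!='image' and not isinstance(v,str)})
    for q in ["rig","ball","keeper","bolt","bolt_knob","load_arm","latch","latch_top","spare_cylinder","parts_bin","hammer"]:
        try: print(q,[(np.round(d['bbox']).tolist(),round(d['conf'],2)) for d in nets.spot_in(q,n)[:2]])
        except Exception as e: print(q,e)
print(ctrl.get_obs()['time_s'])
E
```

```text
pics
0.0 [6.74545061e-01 9.93149281e-06 2.30457119e-01] [[-5.85115078e-05  9.99998658e-01 -1.63723933e-03]
 [ 9.99999996e-01  5.83909357e-05 -7.36912810e-05]
 [-7.35955822e-05 -1.63724363e-03 -9.99998657e-01]] 1.0019407588025202
scene {'intrinsics': [[434.1488, 0.0, 279.8765], [0.0, 434.1488, 216.7722], [0.0, 0.0, 1.0]], 'position': [1.2606, -0.1105, 0.8894], 'attitude': [[0.231, 0.7153, -0.6595], [0.973, -0.1685, 0.1581], [0.002, -0.6782, -0.7349]]}
rig [([206.0, 186.0, 378.0, 323.0], 0.74)]
ball [([206.0, 182.0, 380.0, 325.0], 0.69), ([211.0, 189.0, 305.0, 281.0], 0.38)]
keeper [([212.0, 180.0, 379.0, 324.0], 0.79), ([338.0, 179.0, 392.0, 223.0], 0.47)]
bolt [([275.0, 184.0, 303.0, 207.0], 0.67), ([212.0, 191.0, 308.0, 279.0], 0.52)]
bolt_knob [([280.0, 184.0, 296.0, 207.0], 0.69)]
load_arm [([212.0, 188.0, 306.0, 280.0], 0.7), ([279.0, 186.0, 298.0, 207.0], 0.59)]
latch [([222.0, 188.0, 239.0, 226.0], 0.7)]
latch_top [([225.0, 186.0, 236.0, 230.0], 0.8), ([275.0, 185.0, 299.0, 207.0], 0.32)]
spare_cylinder [([145.0, 218.0, 179.0, 254.0], 0.78)]
parts_bin [([340.0, 179.0, 394.0, 22
[... 868 characters left out ...]
6.315, 0.0, 277.9478], [0.0, 346.315, 209.1534], [0.0, 0.0, 1.0]], 'hand_eye': [[-0.0001, -0.9503, -0.3113, 0.0804], [1.0, -0.0001, 0.0001, -0.0002], [-0.0001, -0.3113, 0.9503, -0.1433], [0.0, 0.0, 0.0, 1.0]]}
rig [([0.0, 2.0, 387.0, 299.0], 0.78)]
ball [([0.0, 0.0, 386.0, 298.0], 0.72)]
keeper [([1.0, 2.0, 386.0, 304.0], 0.67)]
bolt [([0.0, 18.0, 59.0, 128.0], 0.62), ([0.0, 0.0, 386.0, 298.0], 0.55)]
bolt_knob [([0.0, 88.0, 329.0, 297.0], 0.26)]
load_arm [([0.0, 83.0, 329.0, 301.0], 0.61)]
latch [([5.0, 226.0, 112.0, 300.0], 0.62), ([2.0, 88.0, 332.0, 296.0], 0.18)]
latch_top [([0.0, 226.0, 111.0, 296.0], 0.8)]
spare_cylinder []
parts_bin []
hammer [([205.0, 223.0, 421.0, 336.0], 0.93)]
1.8
```

View pics/scene0.png

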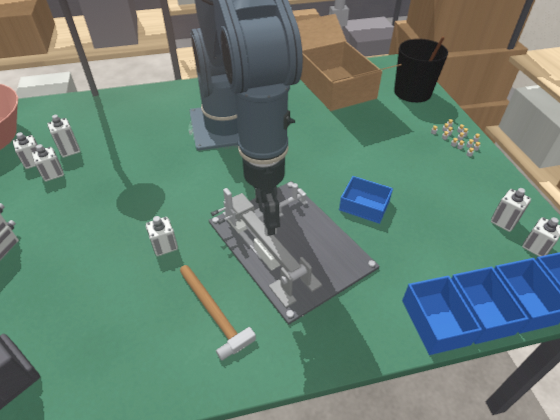

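View pics/side0.png

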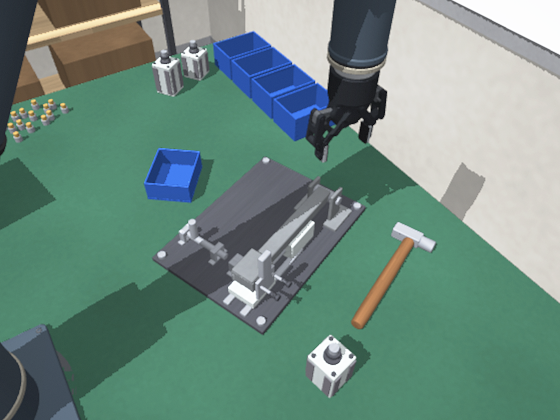

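View pics/wrist0.png

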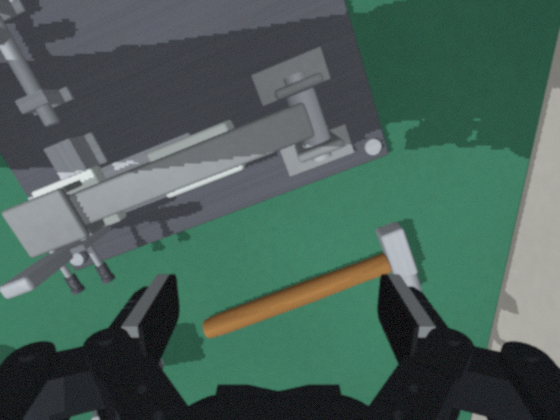

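The scene view shows the rig under the gripper, with the latch grip at about (230,207) and the knob at (288,195). The side view shows the plate corners at about (153,257), (263,333), (366,207) and (266,157), the grip at (264,255) and the knob at (193,225). I'll fit the rig pose next.

```bash
cat > h.py <<'E'
import numpy as np
def proj(P,K,pos,att):
    c=(np.atleast_2d(P)-pos)@att
    u=c@np.array(K).T
    return u[:,:2]/u[:,2:]
def rigpt(p,r):  # p=(x,y,yaw), r in mm
    r=np.atleast_2d(r)/1000.; c,s=np.cos(p[2]),np.sin(p[2])
    return np.c_[p[0]+c*r[:,0]-s*r[:,1],p[1]+s*r[:,0]+c*r[:,1],r[:,2]]
CAM={}
def cam(s,o=None):
    if 'hand_eye' in s:
        R=np.array(o['eef_rot']);H=np.array(s['hand_eye'])
        return np.array(s['intrinsics']),np.array(o['tcp_pos'])+R@H[:3,3],R@H[:3,:3]
    return np.array(s['intrinsics']),np.array(s['position']),np.array(s['attitude'])
E
cat > fit.py <<'E'
from h import *
from plant import ctrl,viewer
import cv2,pickle
from scipy.optimize import least_squares
o=ctrl.get_obs()
S={n:viewer.snapshot(n) for n in("scene","side","wrist")}
C={n:cam(S[n],o) for n in S}
obs=[("side",(-60,-70,12),(263,333)),("side",(-60,210,12),(153,257)),("side",(320,210,12),(266,157)),("side",(320,-70,12),(366,207)),
("scene",(320,-70,12),(292,314)),("scene",(320,210,12),(376,265)),("wrist",(320,-70,12),(388,152)),
("side",(0,-31,147),(264,251)),("scene",(0,-31,147),(230,190))]
f=lambda p:np.concatenate([proj(rigpt(p,r),*C[n])[0]-uv for n,r,uv in obs])
r=least_squares(f,[0.6,0,0.3],loss='soft_l1'); p=r.x
print(p,np.round(f(p).reshape(-1,2),1).tolist())
np.save('rig.npy',p)
def box(x0,x1,y0,y1,z): return [(x0,y0,z),(x1,y0,z),(x1,y1,z),(x0,y1,z)]
polys=[box(-60,320,-70,210,12),box(-13,13,-37,-25,147),box(6,34,30,62,42),box(6,34,97,109,42),box(6,34,180,192,42),box(-35,35,-30,30,36)]
for n in S:
    im=cv2.resize(S[n]['image'][:,:,::-1].copy(),None,fx=3,fy=3,interpolation=cv2.INTER_CUBIC)
    for q in polys:
        cv2.polylines(im,[np.int32(proj(rigpt(p,q),*C[n])*3+1)],True,(0,0,255),1)
    for b in (0,12):
        u=proj(rigpt(p,(20,167-b,80)),*C[n])[0]*3+1
        cv2.circle(im,tuple(np.int32(u)),3,(0,255,255),-1)
    if n=='scene': im=im[510:990,560:1180]
    if n=='side': im=im[440:1030,430:1130]
    if n=='wrist': im=cv2.resize(im,(800,600))
    cv2.imwrite(f'pics/{n}_fit.png',im)
E
python3 fit.py
```

```text
[ 0.46730086 -0.02761362  0.3725406 ] [[-0.8, -0.8], [-2.4, 0.1], [-2.3, -1.8], [-0.6, -1.7], [-3.1, 7.9], [4.2, -0.4], [0.8, 0.7], [0.1, 3.3], [-2.7, 0.4]]
```

View pics/scene_fit.png

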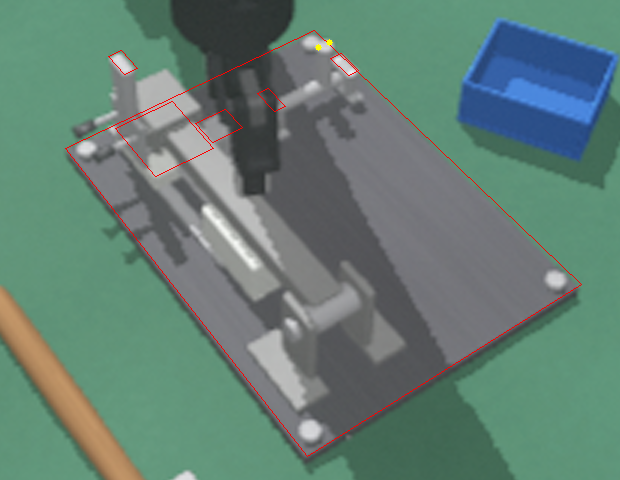

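View pics/side_fit.png

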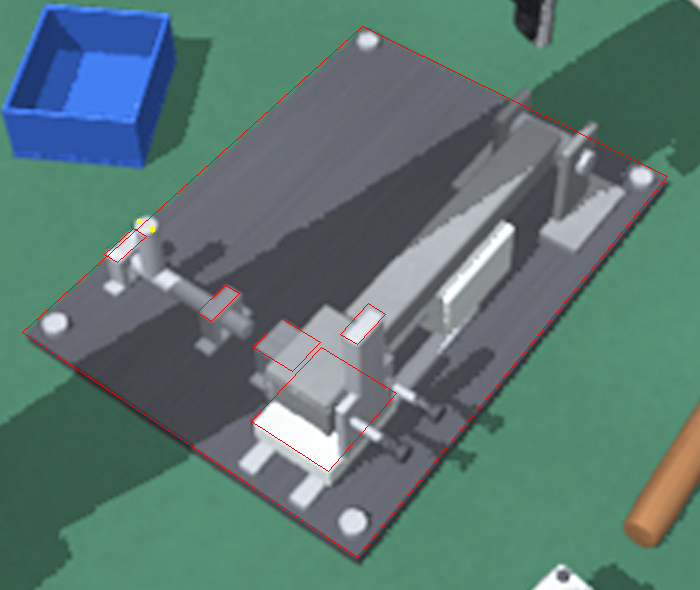

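View pics/wrist_fit.png

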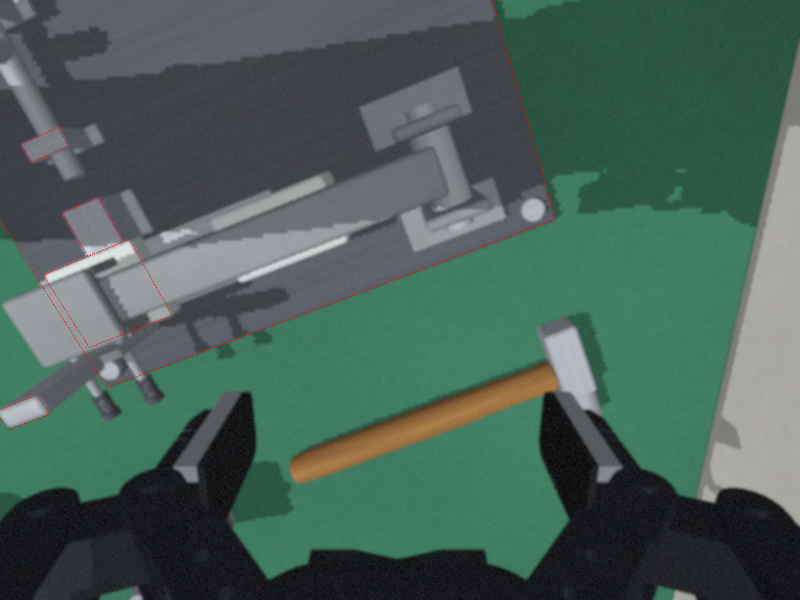

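The fit sits well in all three views, with residuals of about 2-3 px. The knob shows bolt ≈ 5 mm drawn in. Next I'm checking IK for every pose, with no motion.

```bash
cat >> h.py <<'E'
def rot(p,flip,th=0.):
    # tool z down in rig, y along +-rig y; th = tilt with the hinge (rise): z-axis stays along arm's -z
    c,s=np.cos(p[2]),np.sin(p[2]); Rz=np.array([[c,-s,0],[s,c,0],[0,0,1]])
    # hinge rise: rotation about +rig y by +th moves -x end up
    Ry=np.array([[np.cos(th),0,np.sin(th)],[0,1,0],[-np.sin(th),0,np.cos(th)]])
    f=-1 if flip else 1
    T=np.array([[-f,0,0],[0,f,0],[0,0,-1.]]) # cols x,y,z
    return Rz@Ry@T
def arcpt(r,th):
    r=np.array(r,float); d=r-np.array([250,0,66]); Ry=np.array([[np.cos(th),0,np.sin(th)],[0,1,0],[-np.sin(th),0,np.cos(th)]])
    return Ry@d+np.array([250,0,66])
E
python3 - <<'E'
from h import *
from plant import *
from plant import solver
p=np.load('rig.npy')
def ck(n,r,th=0,tt=None):
    for f in (0,1):
        q=solver.inverse_kinematics(rigpt(p,arcpt(r,th))[0],rot(p,f,th if tt is None else tt))
        print(n,f,None if q is None else np.round(q,2).tolist())
ck('knob hi',(20,162,130)); ck('knob',(20,162,50)); ck('knob home',(20,120,50))
ck('latch hi',(0,-31,180)); ck('latch',(0,-31,106)); ck('pull',(0,-46,106))
for t in (.15,.3,.36): ck(f'l{t}',(0,-46,106),t)
for t in (.3,.36): ck(f'l{t} notilt',(0,-46,106),t,0.0)
for w in [(0,-31,91),(0,0,91)]: print(w,arcpt(w,.3))
# bystanders
C=None
from plant import viewer
s=viewer.snapshot('side');K,pos,att=cam(s)
c,si=np.cos(p[2]),np.sin(p[2])
for n,uv in dict(bin0=(148,200),bin1=(193,200),bin2=(201,155),cyl=(331,390),cyltop=(334,345)).items():
    d=att@np.linalg.inv(K)@np.r_[uv,1]; z=0.09 if 'top' in n else 0
    P=pos+d*(z-pos[2])/d[2]; v=P[:2]-p[:2]; print(n,P,'rig',c*v[0]+si*v[1],-si*v[0]+c*v[1])
E
```

```text
knob hi 0 [-0.05, 0.41, -0.48, 2.14, 0.3, 0.66, 1.21]
knob hi 1 [-0.61, 0.4, 0.29, 2.15, -0.19, 0.61, -1.38]
knob 0 [-0.15, 0.54, -0.36, 2.22, 0.44, 0.45, 1.08]
knob 1 [-0.55, 0.54, 0.21, 2.23, -0.29, 0.39, -1.29]
knob home 0 [-0.05, 0.55, -0.37, 2.2, 0.44, 0.46, 1.18]
knob home 1 [-0.46, 0.55, 0.22, 2.22, -0.29, 0.4, -1.2]
latch hi 0 [0.38, 0.38, -0.49, 1.99, 0.24, 0.83, 1.7]
latch hi 1 [-0.22, 0.37, 0.33, 2.01, -0.16, 0.79, -0.99]
latch 0 [0.34, 0.49, -0.45, 2.08, 0.35, 0.65, 1.6]
latch 1 [-0.17, 0.48, 0.28, 2.1, -0.23, 0.59, -0.93]
pull 0 [0.37, 0.5, -0.45, 2.06, 0.35, 0.66, 1.63]
pull 1 [-0.15, 0.49, 0.28, 2.08, -0.23, 0.6, -0.91]
l0.15 0 [0.31, 0.52, -0.46, 1.89, 0.32, 0.96, 1.62]
l0.15 1 [-0.24, 0.51, 0.36, 1.91, -0.14, 0.89, -1.02]
l0.3 0 [0.26, 0.57, -0.47, 1.71, 0.32, 1.24, 1.61]
l0.3 1 [-0.29, 0.57, 0.4, 1.73, -0.09, 1.15, -1.07]
l0.36 0 [0.23, 0.6, -0.47, 1.63, 0.32, 1.35, 1.6]
l0.36 1 [-0.3, 0.6, 0.41, 1.65, -0.07, 1.26, -1.08]
l0.3 notilt 0 [0.38, 0.42, -0.49, 1.93, 0.26, 0.85, 1.7]
l0.3 notilt 1 [-0.2, 0.41, 0.33, 1.95, -0.18, 0.81, -0.98]
l0.36 notilt 0 [0.37, 0.41, -0.49, 1.9, 0.24, 0.89, 1.71]
l0.36 notilt 1 [-0.21, 0.4, 0.33, 1.92, -0.17, 0.85, -0.99]
(0, -31, 91) [ 18.55388289 -31.         163.76346389]
(0, 0, 91) [ 18.55388289   0.         163.76346389]
bin0 [0.39487736 0.30748214 0.        ] rig 0.054513484311590185 0.3384709885461804
bin1 [0.48068213 0.25295657 0.        ] rig 0.11458615446704609 0.2564540906549216
bin2 [0.56545079 0.37983259 0.        ] rig 0.23972086650400976 0.3437727853693333
cyl [ 0.4810003  -0.26013875  0.        ] rig -0.07187544549452851 -0.22156157248700847
cyltop [ 0.49962979 -0.22947368  0.09      ] rig -0.04336226262972285 -0.19978077350968668
```

```bash
python3 - <<'E'
from h import *
from plant import ctrl, viewer
import cv2
p=np.load('rig.npy')
ctrl.move_to(rigpt(p,(20,162,170))[0],rot(p,1))
o=ctrl.get_obs(); print(o['time_s'],o['tcp_pos'],rigpt(p,(20,162,170))[0])
for n in('wrist','side'):
    o=ctrl.get_obs(); s=viewer.snapshot(n); C=cam(s,o)
    im=cv2.resize(s['image'][:,:,::-1].copy(),None,fx=1.4,fy=1.4)
    for r in [(20,167,80),(20,155,80),(0,-31,147),(6,97,42),(6,180,42),(34,109,42),(34,192,42)]:
        u=proj(rigpt(p,r),*C)[0]; cv2.circle(im,tuple(np.int32(u*1.4)),3,(0,0,255),-1)
    cv2.imwrite(f'pics/{n}_1.png',im)
E
```

```text
3.2417 [0.42802827 0.13065095 0.17036393] [0.42696373 0.13055375 0.17      ]
```

View pics/wrist_1.png

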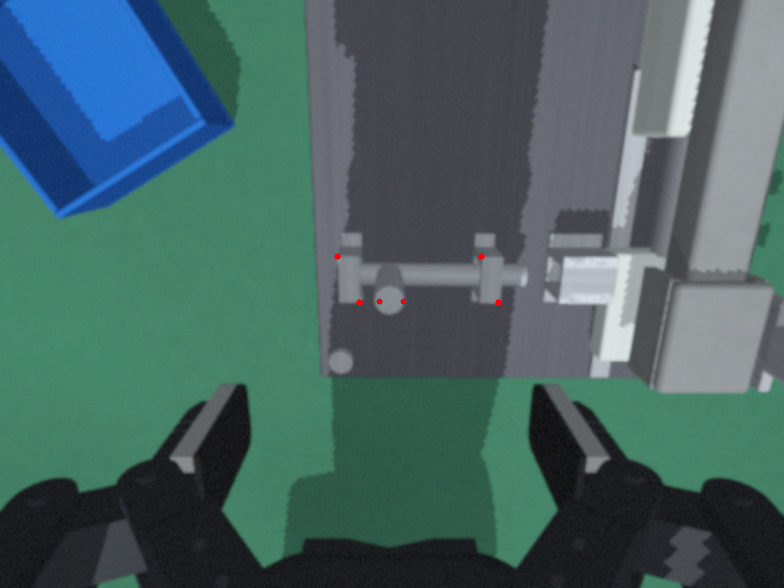

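View pics/side_1.png

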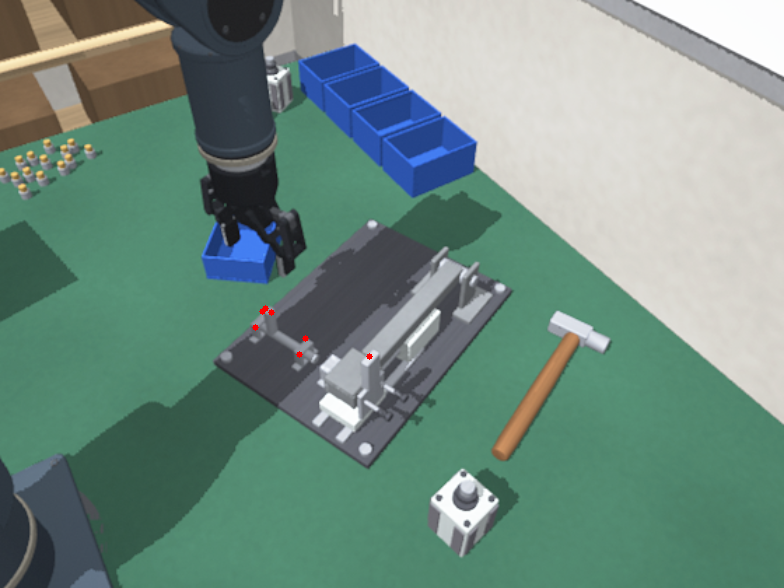

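The knob top is at (390,300) in the scaled wrist view, right at predicted bolt ≈ 5 mm. The jaws straddle it and the bin is clear of them. Grasping the knob and pushing it home.

```bash
python3 - <<'E'
from h import *
from plant import ctrl, viewer, fingers
import cv2
p=np.load('rig.npy')
print(ctrl.line_to(rigpt(p,(19,162,52))[0],rot(p,1),vel=0.12,contact_N=15))
def st():
    o=ctrl.get_obs(); v=np.array(o['tcp_pos'])-np.r_[p[:2],0]; c,s=np.cos(p[2]),np.sin(p[2])
    f=o['force']; print(round(o['time_s'],2),'rig',np.round([1e3*(c*v[0]+s*v[1]),1e3*(-s*v[0]+c*v[1]),1e3*v[2]],1),'F',np.round([c*f[0]+s*f[1],-s*f[0]+c*f[1],f[2]],1),'gap',round(o['finger_gap'],3))
st(); fingers.close(); st()
print(ctrl.line_to(rigpt(p,(19,115,52))[0],rot(p,1),vel=0.04,contact_N=20)); st()
o=ctrl.get_obs()
for n in('side','scene'):
    s=viewer.snapshot(n); C=cam(s,o)
    im=s['image'][:,:,::-1].copy()
    for b in(0,41,45):
        u=proj(rigpt(p,(20,167-b,80)),*C)[0]; cv2.circle(im,tuple(np.int32(u)),1,(0,0,255),-1)
    im=im[140:340,140:400]
    cv2.imwrite(f'pics/{n}_2.png',cv2.resize(im,None,fx=2.8,fy=2.8))
E
```

```text
False
4.47 rig [ 19.3 161.9  52.4] F [-0.1 -0.4 -0.2] gap 1.0
5.12 rig [ 19.1 162.   52.3] F [-0.6 -0.9  6.2] gap 0.164
True
6.12 rig [ 18.9 121.3  52.3] F [-0.2  2.1  5.9] gap 0.163
```

View pics/side_2.png

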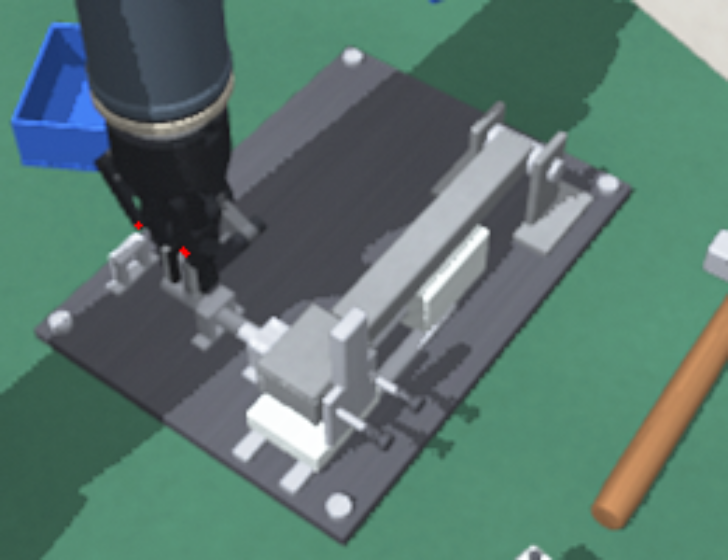

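The bolt is in the keeper. The knob stopped at rig y 121.3 (home is 122) with a contact trip. I'll push once more to confirm, then release and look from above.

```bash
cat >> h.py <<'E'
def st(p=None):
    from plant import ctrl
    p=np.load('rig.npy')
    o=ctrl.get_obs(); v=np.array(o['tcp_pos'])-np.r_[p[:2],0]; c,s=np.cos(p[2]),np.sin(p[2])
    f=o['force']; print(round(o['time_s'],2),'rig',np.round([1e3*(c*v[0]+s*v[1]),1e3*(-s*v[0]+c*v[1]),1e3*v[2]],1),'F',np.round([c*f[0]+s*f[1],-s*f[0]+c*f[1],f[2]],1),'gap',round(o['finger_gap'],3))
    return o
E
python3 - <<'E'
from h import *
from plant import ctrl, viewer, fingers
import cv2
p=np.load('rig.npy')
print(ctrl.line_to(rigpt(p,(19,116,52))[0],rot(p,1),vel=0.03,contact_N=20)); st()
ctrl.dwell(0.3); st()
fingers.open_jaws(); st()
ctrl.line_to(rigpt(p,(19,118,195))[0],rot(p,1),vel=0.2)
ctrl.line_to(rigpt(p,(0,-31,195))[0],rot(p,1),vel=0.25); o=st()
for n in('side','wrist','scene'):
    s=viewer.snapshot(n); C=cam(s,o)
    im=cv2.resize(s['image'][:,:,::-1],None,fx=3,fy=3,interpolation=cv2.INTER_CUBIC)
    for r in [(20,167-41,80),(20,167-45,80),(0,-31,147),(0,62,30)]:
        u=proj(rigpt(p,r),*C)[0]*3; cv2.circle(im,tuple(np.int32(u)),3,(0,0,255),-1)
    if n=='side': im=im[420:1000,430:1130]
    elif n=='scene': im=im[510:990,560:1180]
    else: im=cv2.resize(im,(800,600))
    cv2.imwrite(f'pics/{n}_3.png',im)
E
```

```text
True
6.43 rig [ 18.9 121.4  52.3] F [0.3 3.  7.4] gap 0.167
6.73 rig [ 18.9 121.4  52.3] F [-0.7  3.3  6.9] gap 0.162
7.42 rig [ 18.5 120.8  51.9] F [-0.5  0.4  0.6] gap 0.998
9.04 rig [ -0.2 -29.7 194.2] F [-0.4  1.3 -0.2] gap 0.996
```

View pics/side_3.png

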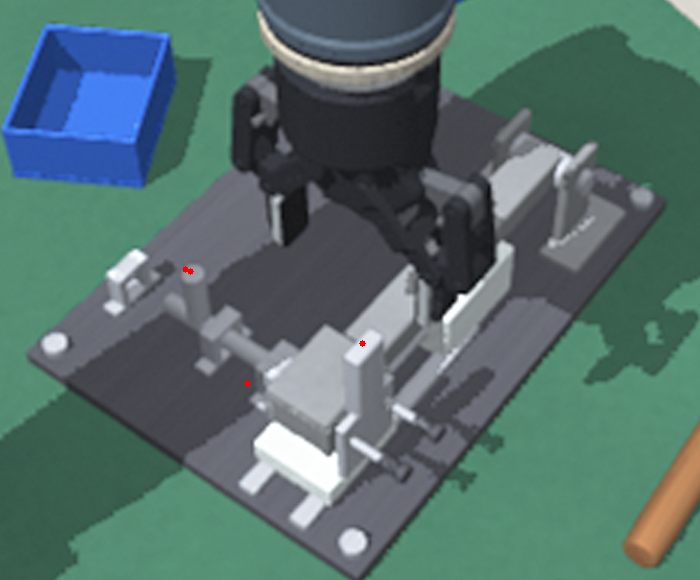

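View pics/wrist_3.png

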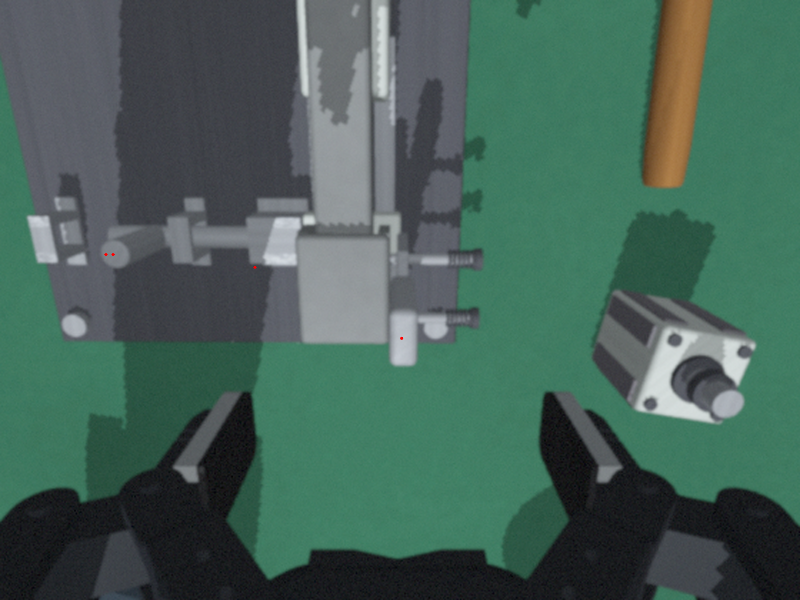

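In the side view the knob (195,272) sits at or slightly past the home mark, and the rod end is inside the keeper. In the wrist view the latch grip (402,338) matches the prediction within 1-2 mm. Now I'll grasp the latch and pull it.

```bash
python3 - <<'E'
from h import *
from plant import ctrl, viewer, fingers
import cv2
p=np.load('rig.npy')
print(ctrl.line_to(rigpt(p,(0,-31.5,107))[0],rot(p,1),vel=0.12,contact_N=12)); st()
fingers.close(); st()
print(ctrl.line_to(rigpt(p,(0,-46,107))[0],rot(p,1),vel=0.05)); st()
ctrl.dwell(.1); o=st()
for n in('side','scene'):
    s=viewer.snapshot(n); C=cam(s,o)
    im=cv2.resize(s['image'][:,:,::-1],None,fx=3,fy=3,interpolation=cv2.INTER_CUBIC)
    if n=='side': im=im[420:1000,430:1130]
    elif n=='scene': im=im[510:990,560:1180]
    cv2.imwrite(f'pics/{n}_4.png',im)
E
```

```text
False
10.07 rig [  0.4 -31.6 107.5] F [0.5 0.4 0.1] gap 1.0
10.73 rig [ 1.000e-01 -3.160e+01  1.072e+02] F [-0.5 -0.   3.9] gap 0.133
False
11.18 rig [  0.  -44.9 107. ] F [-0.4  7.1  7.2] gap 0.131
11.28 rig [  0.  -44.7 107.1] F [0.8 5.7 6.2] gap 0.131
```

View pics/side_4.png

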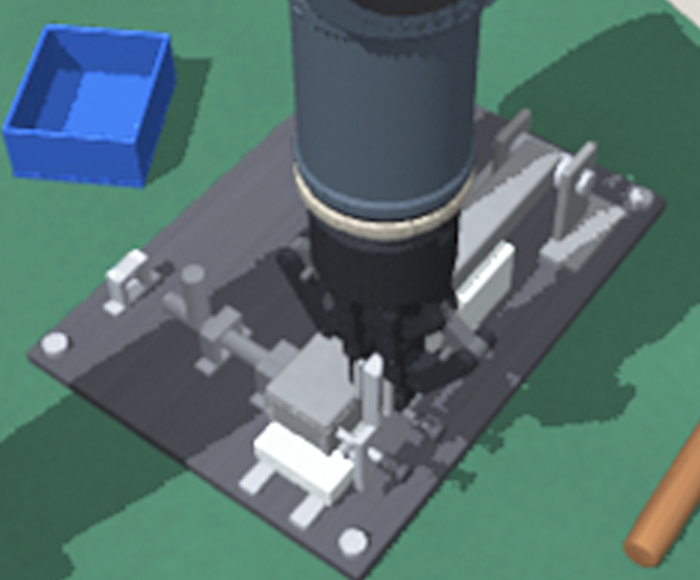

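The latch is pulled about 13.5 mm at 6-7 N, which matches its spring (3 + 0.25/mm), and the arm is still down. Lifting along the hinge arc now, tilting the tool with the arm.

```bash
python3 - <<'E'
from h import *
from plant import ctrl, viewer, fingers
import cv2
p=np.load('rig.npy')
for th in (0.05,0.11,0.17,0.23,0.29,0.345):
    ctrl.line_to(rigpt(p,arcpt((0,-46,107),th))[0],rot(p,1,th),vel=0.06); o=st()
    if np.linalg.norm(o['force'])>45: print('stop',o['force']); break
ctrl.dwell(0.5); o=st()
for n in('side','scene','wrist'):
    s=viewer.snapshot(n); C=cam(s,o)
    im=cv2.resize(s['image'][:,:,::-1],None,fx=3,fy=3,interpolation=cv2.INTER_CUBIC)
    for r in [arcpt((-30,y,91),.345) for y in(-24,24)]:
        u=proj(rigpt(p,r),*C)[0]*3; cv2.circle(im,tuple(np.int32(u)),3,(0,0,255),-1)
    if n=='side': im=im[420:1000,430:1130]
    elif n=='scene': im=im[510:990,560:1180]
    else: im=cv2.resize(im,(800,600))
    cv2.imwrite(f'pics/{n}_5.png',im)
E
```

```text
11.73 rig [  2.2 -44.2 118.9] F [ 1.1  6.  -2.6] gap 0.132
12.13 rig [  5.8 -44.2 133.6] F [ 0.3  5.7 -3. ] gap 0.134
12.53 rig [ 10.3 -44.2 148. ] F [-0.3  6.3 -2.8] gap 0.133
12.93 rig [ 15.6 -44.2 162.2] F [-1.4  5.4 -1.8] gap 0.135
13.33 rig [ 21.8 -44.2 176. ] F [-1.2  6.  -1.6] gap 0.13
13.72 rig [ 28.2 -44.2 188.4] F [-2.1  5.4 -1.2] gap 0.132
14.22 rig [ 28.2 -44.2 188.4] F [-0.9  6.3 -1.2] gap 0.13
```

View pics/side_5.png

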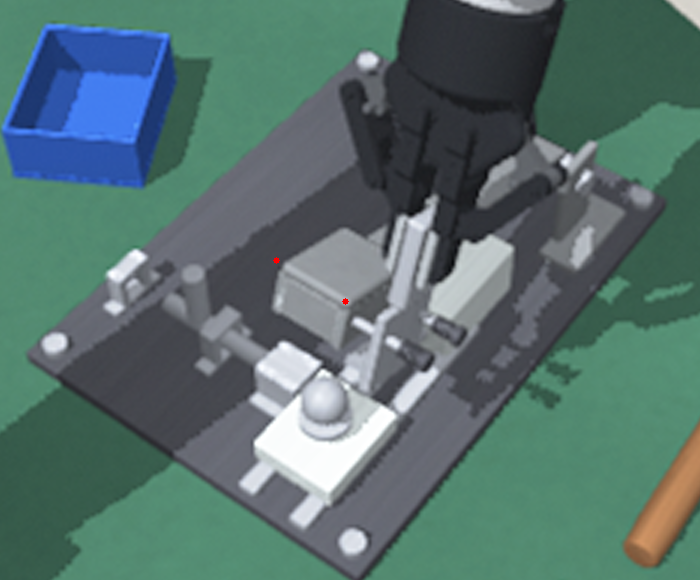

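View pics/scene_5.png

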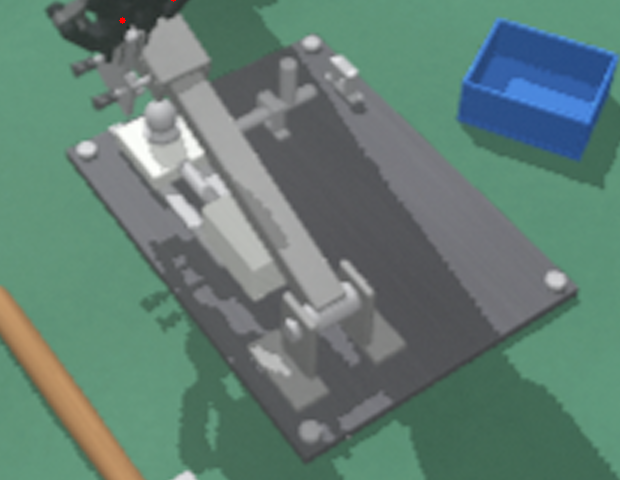

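View pics/wrist_5.png

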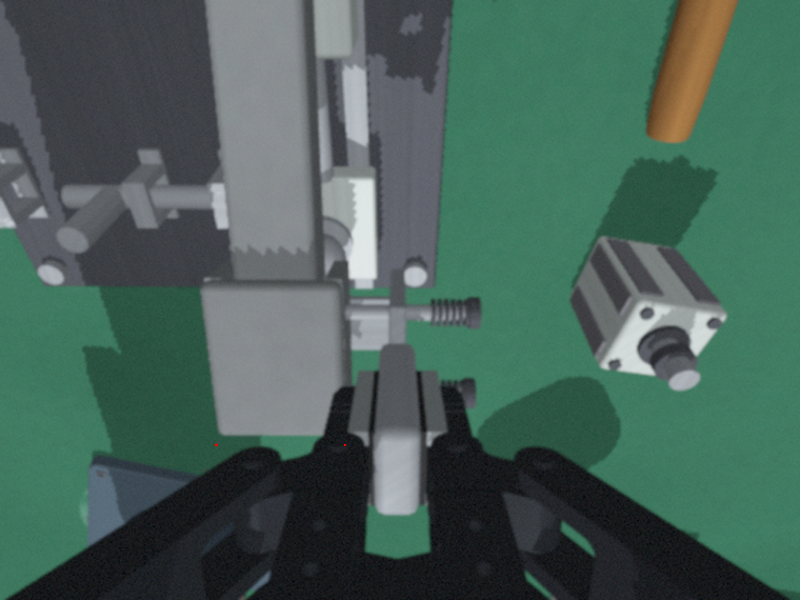

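The coupler is off the ball and held. The head's near corners lie within about 2 px of the prediction for 0.345 rad in the side view. I'll quantify the hinge angle and check for creep before handing in.

```bash
python3 - <<'E'
from h import *
from plant import ctrl, viewer
import cv2
p=np.load('rig.npy'); st()
s=viewer.snapshot('side'); C=cam(s); a=s['image'].astype(int)
for th in(.24,.28,.3,.32,.345): print(th,[np.round(proj(rigpt(p,arcpt((-30,y,91),th)),*C)[0]*3-[430,420]).tolist() for y in(-24,24)])
ctrl.dwell(1.0); o=st(); print(np.abs(o['qd']).max())
b=viewer.snapshot('side')['image'].astype(int); d=np.abs(a-b).sum(2); print('changed px',(d>40).sum())
E
```

```text
14.37 rig [ 28.2 -44.2 188.4] F [-1.9  6.1 -1.6] gap 0.129
0.24 [[334.0, 345.0], [266.0, 304.0]]
0.28 [[338.0, 329.0], [270.0, 288.0]]
0.3 [[340.0, 321.0], [272.0, 280.0]]
0.32 [[343.0, 312.0], [273.0, 272.0]]
0.345 [[346.0, 301.0], [276.0, 261.0]]
15.42 rig [ 28.2 -44.2 188.4] F [-0.9  6.8 -2.8] gap 0.136
0.0013733619679148895
changed px 13
```

```bash
python3 -c "
from plant import ctrl
ctrl.hand_in(); print(ctrl.get_obs()['time_s'])"
```

```text
the job is handed in; nothing more can be done
the job is handed in; nothing more can be done
```

The slide is bolted and the load arm is up off the ball, still held by its latch grip. I handed the job in about 15.5 s in; `hand_in()` gives no verdict.

- **Bolt:** I gripped the knob and pushed until it stopped at rig y ≈ 121.4 mm (fully home is 122). A second push to 20 N didn't move it. After release, the pictures showed the rod in the keeper and the knob at or just past the home mark.
- **Latch:** I pulled it about 13.5 mm with the arm still down. The spring force was about 6–7 N, as expected at that travel.
- **Lift:** I raised the arm along its hinge arc, aiming for 0.345 rad. The side picture gives about 0.33–0.345 rad, so the coupler is roughly 8 cm up.
- **Holding steady:** Over a 1 s wait the tool did not move, and the picture barely changed (13 pixels).
- **Bystanders:** The parts bin looks unmoved in the last pictures. I did not measure the final positions of the spare cylinder or hammer, but no planned move came near them and no unexpected contact showed up in the force readings.
- **Disagreements:** The final near-edge check of the coupler head was about 2 px off in the side view. The overlay in the last wrist picture was also a few pixels off. Neither comes close to the 7 cm needed.

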